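# Open the glue-stick canister

## Task

Unscrew the metal cap of the shorter, wider canister: turn it counter-clockwise, regrasping as often as needed, until the thread lets it go, and do not tear it off. Lift the cap clear and set it down, without dropping it, flat and right way up (mouth down) wholly on the round cork coaster. Let go of it and leave everything else on the table where it is.

Things in the scene. Friction and masses are not known exactly. Their poses are not given: they have to be found in the camera images.
- cap_center (a point): Centre (half-way up) of the loose screw cap: plain aluminium, round, ribbed, 64 mm in diameter, 46 mm high, about 90 g, hollow, mouth down; z is up its axis, x and y turn with it. Screwed home, its centre is 98 mm above the table and its skirt rests on the canister's shoulder. Grip it across any diameter from above, near the top or middle.
- canister_rim (a point): Centre of the canister's neck rim, 115 mm up. Thread: the cap rises 21 mm per full counter-clockwise turn (seen from above), stays where it is left, has about 1 mm of play, and is free after about 280 degrees (centre then about 114 mm up). Turning on to 360 degrees does no harm. Once free, lift it to at least 45 mm above its screwed-home height to clear the neck.
- canister: The shorter, wider of two white canisters, fixed to the table, rubber foot 104 mm in diameter, body 90 mm in diameter, shoulder 75 mm up, neck 55 mm over its threads, ending 115 mm up; 121 mm tall with its cap on. Origin: centre of its underside on the table. At the start the cap's x axis lies along its x axis.
- tall_canister: The taller, slimmer white canister with the same kind of cap, 76 mm in diameter (foot 90 mm) and 160 mm tall, fixed to the table; to be left alone. Origin: centre of its underside.
- coaster: The round cork coaster, fixed to the table, 110 mm in diameter, 8 mm thick. Origin: centre of its underside on the table, so its top is 8 mm above it. (A square cork coaster further back is not the one.)
- glue_gun: A white hot-glue gun lying on its side, about 210 x 130 x 34 mm; loose, to be left alone. Origin: on its underside, near the middle.
- panel_a: A finished wall panel of light wooden craft sticks lying flat, 112 x 90 x 8 mm; loose, to be left alone. Origin: on its underside, near the middle.
- panel_b: A second such panel lying flat, 112 x 90 x 8 mm; loose, to be left alone. Origin: on its underside, near the middle.
- frame: An unfinished three-sided frame of wooden craft sticks lying flat, 110 x 111 x 5 mm; loose, to be left alone. Origin: on its underside, near the middle.
- marker: A black and grey marker pen lying flat, 135 mm long, 19 mm thick; loose, to be left alone. Origin: on its underside, near the middle.
Things that resemble listed ones, but are neither listed nor needed, are in the scene too. Of the things shaped like the part that bears cap_center, the aluminium one is meant. What is shaped like the coaster but blue is not meant.

How it is judged:
By the outcome, as a careful person would: the job done as asked, in the order asked, and still so for the second after the job is handed in, with the robot touching nothing.
It also fails if it takes over 69 s, if anything falls off the work surface, if the arm or the gripper's body presses on something with over 40 N, if the wrist force passes 120 N, or if a joint passes its speed limit or range.

## Robot

A 7-joint arm with a two-finger parallel gripper is mounted at the origin on the work surface. World frame = base frame: x ahead of the robot, y to its left, z up, the work surface at z = 0. Lengths are in m, angles in rad, forces in N, time in s.
With the tool pointing down it reaches from about 0.4 to 0.9 m from the base axis. Payload 5.6 kg.
Tool frame: the origin (TCP) lies midway between the tips of the shut fingers; the grasp point (between the pads) lies 19 mm behind it; z points along the fingers, y is the line along which they close (so a half turn about z gives the same grasp; the last joint's range is limited). The gripper opens to 92 mm and grips with 3 to 60 N. Pads are 20 mm wide; open, the fingers measure 128 mm over their backs; the gripper's body (75 mm by 189 mm) begins 69 mm behind the grasp point.
Start: joints at [1.102, 0.468, -0.012, 1.603, 0.006, 1.071, -0.056], TCP at [0.268, -0.592, 0.215] pointing down, gripper open.
Joint ranges: [-2.53, 2.53], [-0.31, 2.02], [-1.57, 1.55], [0.28, 2.44], [-1.29, 4.43], [0.15, 1.84], [-2.92, 2.92]. Speed limits (rad/s): [2.57, 2.57, 3.14, 3.14, 3.14, 3.14, 3.14].

## Interface

Orientations are given as a 3x3 rotation matrix whose columns are the frame's x, y, z axes.
In Python, from station import env, effector, solver, viewer, workorder, search_frame, tip_of gives the robot as it stands. Calls block until the motion is done:
- env.reach(position, orientation): joint-space move of the TCP to a pose.
- env.movel(position, frame=None, rate=0.15): straight line of the TCP; frame=None keeps the orientation; rate is the mean speed in m/s.
- env.goto_joints(angles): joint-space move.
- effector.release() and effector.grasp(squeeze=None): open the fingers fully, or close them until they stop; squeeze is the grip in N (None keeps the last).
- env.pause(seconds).
- solver.inverse_kinematics(position, orientation): joint angles nearest the present ones, or None.
- env.sense(): the state.
- viewer.read_camera(name): name is "scene" or "top"; returns (picture, depth): 384x512x3 uint8, red, green, blue; 384x512 float32, m along the optical axis (not along the pixel's ray), 0 where there is no reading.
- viewer.camera_info(name): a dict with "intrinsics" (3x3 intrinsics, pixels), "eye" and "rotation" of the camera in the world. Camera axes: x right, y up, looking along -z (the intrinsics and any distortion apply to the point x, -y, -z); pixel columns grow to the right and rows downward; lengths in m; the calibration is good to about 2 mm. A picture is of the moment at which its call begins. camera_info takes no time and is no camera call.
A pose or a line that the arm cannot do raises env.PlanningError and nothing moves.
- workorder.finish_job(): hands the job in, once; it reports no verdict.
Trained networks look in the newest picture that a camera, given by its name, has taken for a name from the list of things; names that differ only in an ending like _2 or _b are one class to them, and where a whole thing is asked for, a point or a joint stands for the part that bears it (a point fixed in the world has none). Each returns a list of dicts, best first, with "score" (0 to 1); they miss things now and then, are a little off and sometimes report something else, mostly with a low value. They report only what shows in the picture. A call takes as long as a camera call. They do not tell look-alikes from the thing itself.
- search_frame(camera, name): "at" ([x, y, z] in m, in world coordinates, good to about 4 mm: the middle of the surface that is visible of it).
- tip_of(camera, name): "at" ([x, y, z] in m, in world coordinates, good to about 4 mm: a listed point, or the origin of a listed thing).
The state is a dict: "t": time; "joint_positions": joint angles; "joint_velocities": joint speeds; "tau": joint torques, N m; "ee_pos": TCP position; "tcp_rot": TCP orientation; "wrist_force": force on the tool from outside, world axes, zero at the start; "moment": the same for the moment, N m; "gripper_width": finger opening in m.
Only numpy, scipy, OpenCV 4.12 (cv2) and the standard library are available. Lean on these libraries where they do the work, as an engineer would, in place of code of your own. Each camera call takes 0.05 s, during which the arm holds its last target. There are 200 camera calls.

## Working session

There is one attempt and no reset: what is moved stays moved. The work goes in short steps, each a Python script; the robot and the scene stay as the last script left them, time stands still between calls to the robot, and variables do not carry over. Pictures are saved under pics/ and viewed, on a budget of 10 in all, crops included, one or two more only if the job needs it, and the job is handed in when it is done.

```bash
mkdir -p pics; ls; cat > h.py <<'E'
import numpy as np, cv2
from station import env, effector, solver, viewer, workorder, search_frame, tip_of
def snap(cam,fn,crop=None,scale=1):
    p,d=viewer.read_camera(cam); np.savez('/tmp/%s.npz'%cam,p=p,d=d)
    im=p[:,:,::-1]
    if crop: r0,r1,c0,c1=crop; im=im[r0:r1,c0:c1]
    cv2.imwrite('pics/'+fn,cv2.resize(im,None,fx=scale,fy=scale,interpolation=cv2.INTER_CUBIC)); return p,d
def world(cam,u,v,z):
    c=viewer.camera_info(cam);K=np.array(c['intrinsics']);q=np.array([(u-K[0,2])/K[0,0]*z,-(v-K[1,2])/K[1,1]*z,-z])
    return np.array(c['eye'])+np.array(c['rotation'])@q
def pix(cam,P):
    c=viewer.camera_info(cam);K=np.array(c['intrinsics']);q=np.array(c['rotation']).T@(np.array(P)-np.array(c['eye']))
    return np.round([K[0,0]*q[0]/-q[2]+K[0,2],-K[1,1]*q[1]/-q[2]+K[1,2]],1)
E
python3 - <<'E'
from h import *
for cam in('scene','top'):
    snap(cam,cam+'1.png',scale=1.5)
    print(cam,viewer.camera_info(cam))
    for n in('cap_center','canister_rim','canister','tall_canister','coaster'):
        for f in(search_frame,tip_of):
            for r in f(cam,n)[:4]: print(n,f.__name__,round(r['score'],2),np.round(r['at'],3),pix(cam,r['at']))
print(env.sense()['t'])
E
```

```text
pics
scene {'intrinsics': array([[491.5156442 ,   0.        , 259.82480476],
       [  0.        , 491.5156442 , 191.35237559],
       [  0.        ,   0.        ,   1.        ]]), 'eye': array([1.14475879, 0.87465974, 1.04805577]), 'rotation': array([[-0.83840607, -0.37339912,  0.39704956],
       [ 0.54504092, -0.57754792,  0.60775719],
       [ 0.00237914,  0.72595558,  0.68773748]])}
cap_center call 0.94 [0.444 0.002 0.043] [295.9 179.4]
cap_center call 0.8 [0.797 0.008 0.046] [193.4 226.4]
cap_center call 0.59 [0.597 0.035 0.118] [259.5 186.4]
cap_center call 0.88 [0.585 0.018 0.099] [259.9 186. ]
cap_center call 0.78 [ 0.429 -0.011  0.02 ] [296.8 181. ]
cap_center call 0.57 [ 0.795 -0.004  0.023] [192.6 229.3]
cap_center call 0.3 [ 0.393 -0.155  0.002] [279.7 156.5]
canister_rim call 0.75 [0.611 0.049 0.041] [258.2 210.5]
canister_rim call 0.75 [0.589 0.016 0.115] [258.2 182.2]
canister call 0.68 [0.612 0.056 0.042] [259.1 211.9]
canister call 0.8 [ 0.59   0.022 -0.001] [259.1 212.3]
tall_canister call 0.67 [ 0.594 -0.201  0.09 ] [219.2 149.1]
tall_canister call 0.49 [ 0.699 -0
[... 1011 characters left out ...]
 0.097] [242.6 194.6]
canister_rim call 0.75 [0.562 0.019 0.066] [242.5 207.4]
canister_rim call 0.42 [ 0.701 -0.145  0.006] [305.  160.4]
canister_rim call 0.4 [ 0.563 -0.378  0.019] [395.3 212.1]
canister_rim call 0.59 [0.588 0.022 0.11 ] [240.9 194.1]
canister call 0.85 [0.56  0.017 0.071] [243.2 208.1]
canister call 0.56 [0.585 0.023 0.   ] [241.8 202.4]
tall_canister call 0.64 [ 0.57  -0.22   0.153] [344.5 200.3]
tall_canister call 0.71 [ 0.58  -0.23   0.001] [337.1 205.9]
coaster call 0.91 [0.519 0.433 0.009] [ 84.2 224. ]
coaster call 0.83 [0.52  0.254 0.007] [153.  224.8]
coaster call 0.94 [ 0.526  0.251 -0.001] [154.7 223.2]
coaster call 0.79 [ 0.517  0.437 -0.001] [ 84.  225.1]
1.1
```

View pics/scene1.png

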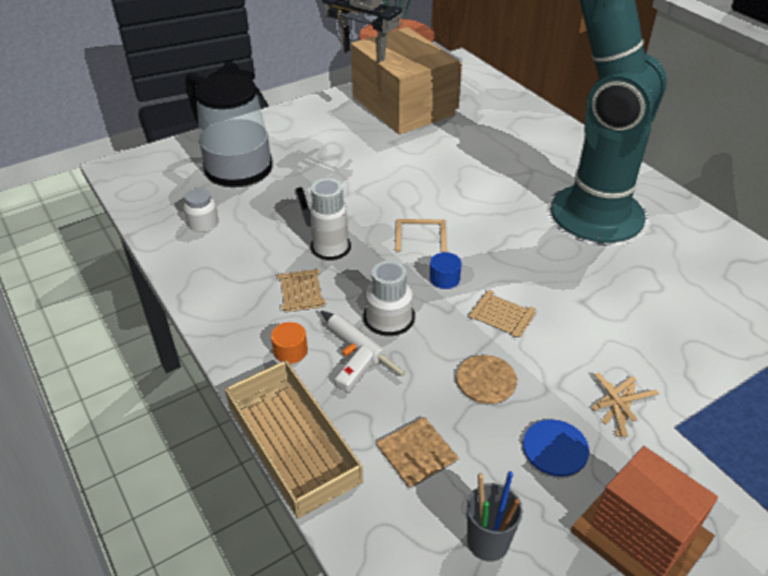

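View pics/top1.png

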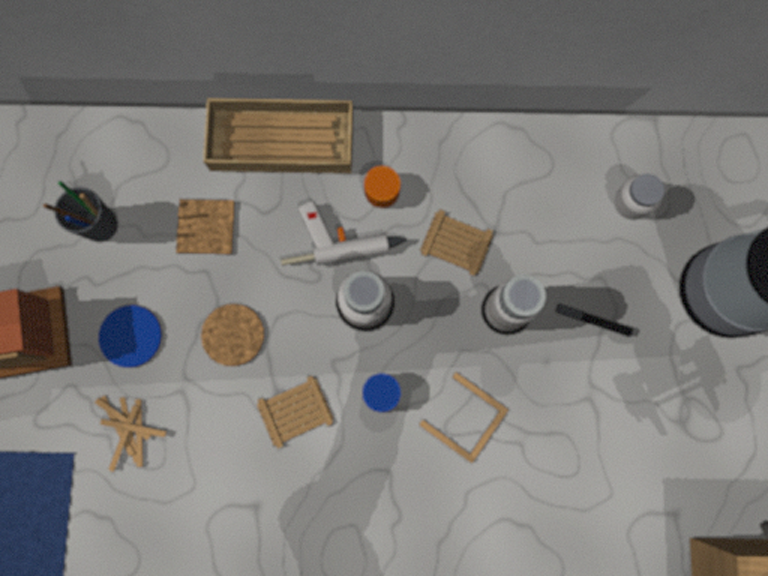

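Cap candidates, in the 1.5x top picture: aluminium cap on the short wide canister (363,293), tall canister's cap (523,297), small canister's cap (642,190), blue plastic (382,393), orange plastic (382,187). I choose (363,293), which is scene (388,282). Coaster candidates: round cork (233,335), blue (130,336), square cork (206,227). I choose the round cork. Next I'll measure both from depth in both views and check the cap in one crop.

```bash
cat >> h.py <<'E'
def cloud(cam,d):
    c=viewer.camera_info(cam);K=np.array(c['intrinsics']);v,u=np.mgrid[:d.shape[0],:d.shape[1]]
    q=np.stack([(u-K[0,2])/K[0,0]*d,-(v-K[1,2])/K[1,1]*d,-d],-1)
    P=np.array(c['eye'])+q@np.array(c['rotation']).T; P[d<=0]=np.nan; return P
def region(cam,d,xy,r,z0,z1,p=None):
    P=cloud(cam,d); m=(np.hypot(P[...,0]-xy[0],P[...,1]-xy[1])<r)&(P[...,2]>z0)&(P[...,2]<z1)
    Q=P[m]; (cx,cy),R=cv2.minEnclosingCircle(Q[:,:2].astype(np.float32))
    print(cam,'n',len(Q),'circ',np.round([cx,cy,R],4),'mean',Q.mean(0).round(4),'mid',((np.percentile(Q,1,0)+np.percentile(Q,99,0))/2).round(4),'zmed',np.median(Q[:,2]).round(4))
E
python3 - <<'E'
from h import *
for cam in('top','scene'):
    f=np.load('/tmp/%s.npz'%cam); p,d=f['p'],f['d']
    region(cam,d,(.588,.02),.06,.112,.135)
    region(cam,d,(.524,.252),.075,.0055,.015)
    region(cam,d,(.575,-.23),.06,.152,.175)
f=np.load('/tmp/top.npz')['p'][:,:,::-1]; g=np.load('/tmp/scene.npz')['p'][:,:,::-1]
a=cv2.resize(f[160:240,130:270],None,fx=5,fy=5); b=cv2.resize(g[160:220,220:325],None,fx=4,fy=4)
b=cv2.copyMakeBorder(b,0,0,0,a.shape[1]-b.shape[1],cv2.BORDER_CONSTANT)
cv2.imwrite('pics/c1.png',cv2.resize(np.vstack([a,b]),None,fx=.9,fy=.9))
R=np.array([[1,0,0],[0,-1,0],[0,0,-1.]])
s=env.sense(); print(s['tcp_rot'].round(3),s['gripper_width'])
for a in range(-180,190,30):
    t=np.radians(a); Z=np.array([[np.cos(t),-np.sin(t),0],[np.sin(t),np.cos(t),0],[0,0,1]])
    q=solver.inverse_kinematics([.588,.02,.09],Z@R); print(a,None if q is None else np.round(q,2))
E
```

```text
top n 570 circ [0.5888 0.0208 0.0328] mean [0.5883 0.0204 0.1222] mid [0.5883 0.0207 0.1213] zmed 0.1224
top n 1280 circ [0.5247 0.2526 0.0741] mean [0.5261 0.2512 0.0092] mid [0.5265 0.251  0.0098] zmed 0.009
top n 622 circ [ 0.5793 -0.2283  0.0328] mean [ 0.5784 -0.2278  0.1609] mid [ 0.5792 -0.2281  0.1598] zmed 0.1612
scene n 331 circ [0.5895 0.0187 0.0366] mean [0.5917 0.0224 0.1205] mid [0.5902 0.021  0.1192] zmed 0.1209
scene n 860 circ [0.5249 0.2452 0.0653] mean [0.5294 0.2511 0.0085] mid [0.5279 0.2503 0.0093] zmed 0.0083
scene n 250 circ [ 0.5822 -0.23    0.036 ] mean [ 0.583  -0.2262  0.1598] mid [ 0.5813 -0.2287  0.1583] zmed 0.1602
[[ 0.911  0.413 -0.   ]
 [ 0.413 -0.911  0.   ]
 [-0.    -0.    -1.   ]] 0.09210611733131081
-180 [ 0.43  0.64 -0.71  1.82  0.53  0.88  1.05]
-150 [ 0.76  1.04 -1.33  1.8   1.08  1.25  1.2 ]
-120 [ 0.76  1.04 -1.33  1.8   1.08  1.25  1.72]
-90 [-0.94  1.    1.34  1.9  -1.07  1.2  -2.34]
-60 [-0.07  0.52 -0.03  1.85  0.02  0.77 -2.73]
-30 [ 0.03  0.53 -0.16  1.84  0.11  0.78 -2.28]
0 [ 0.1   0.54 -0.25  1.84  0.18  0.79 -1.81]
30 [ 0.18  0.55 -0.35  1.83  0.26  0.8  -1.35]
60 [ 0.26  0.57 -0.46  1.83  0.34  0.82 -0.89]
90 [ 0.35  0.61 -0.59  1.82  0.44  0.85 -0.45]
120 [ 0.41  0.63 -0.67  1.82  0.5   0.87  0.02]
150 [ 0.46  0.66 -0.75  1.81  0.56  0.89  0.5 ]
180 [ 0.43  0.64 -0.71  1.82  0.53  0.88  1.05]
```

View pics/c1.png

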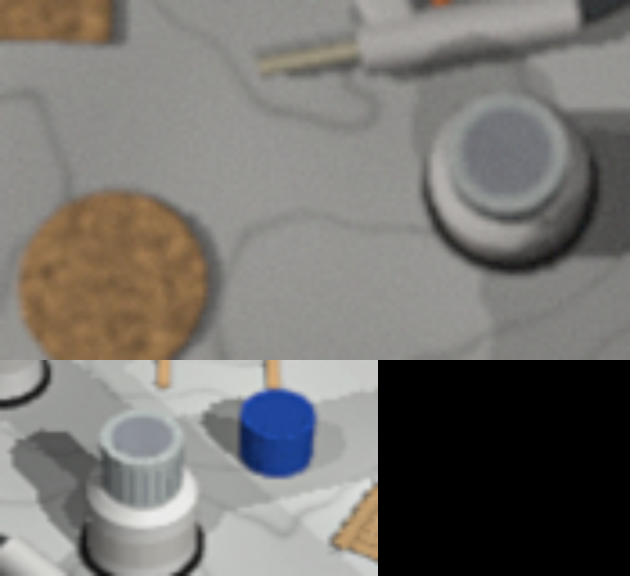

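```bash
cat >> h.py <<'E'
def rot(a):
    t=np.radians(a); return np.array([[np.cos(t),-np.sin(t),0],[np.sin(t),np.cos(t),0],[0,0,1]])@np.diag([1,-1,-1.])
def st(tag=''):
    s=env.sense(); print(tag,'t',round(s['t'],2),'q',np.round(s['joint_positions'],3),'p',np.round(s['ee_pos'],4),'F',np.round(s['wrist_force'],1),'M',np.round(s['moment'],2),'w',round(s['gripper_width'],4)); return s
CAP=np.array([.5887,.0207])
E
python3 - <<'E'
from h import *
s=env.sense(); p=s['ee_pos'].copy(); p[2]=.34
env.movel(p,rate=.25); st('up')
q=solver.inverse_kinematics([*CAP,.30],rot(-58)); print(np.round(q,3))
if q is not None and abs(q[2])<.3 and q[6]<-2.4:
    env.goto_joints(q); st('above')
    env.movel([*CAP,.15],rate=.2); st('near')
    for cam in('top','scene'): snap(cam,cam+'2.png')
    g=cv2.imread('pics/scene2.png')[100:240,190:330]; t=cv2.imread('pics/top2.png')[130:270,180:320]
    cv2.imwrite('pics/c2.png',cv2.resize(np.hstack([g,t]),None,fx=2.7,fy=2.7))
E
```

```text
up t 1.75 q [ 1.098  0.379 -0.006  1.451  0.003  1.313 -0.053] p [ 0.2681 -0.5914  0.3387] F [ 0.4 -0.2 -0.9] M [ 0.05  0.07 -0.03] w 0.0921
[ 0.198  0.321 -0.367  1.639  0.122  1.204 -2.779]
```

```bash
python3 - <<'E'
from h import *
q=solver.inverse_kinematics([*CAP,.30],rot(-58)); print(np.round(q,3))
env.goto_joints(q); st('above')
env.movel([*CAP,.15],rate=.2); st('near')
for cam in('top','scene'): snap(cam,cam+'2.png')
g=cv2.imread('pics/scene2.png')[100:240,190:330]; t=cv2.imread('pics/top2.png')[130:270,180:320]
cv2.imwrite('pics/c2.png',cv2.resize(np.hstack([g,t]),None,fx=2.7,fy=2.7))
E
```

```text
[ 0.198  0.321 -0.367  1.639  0.122  1.204 -2.779]
above t 4.21 q [ 0.198  0.321 -0.366  1.639  0.122  1.204 -2.779] p [0.5888 0.0198 0.2998] F [-0.4 -0.  -0. ] M [ 0.11 -0.08 -0.05] w 0.0916
near t 5.11 q [ 0.166  0.467 -0.333  1.794  0.188  0.91  -2.833] p [0.5896 0.0207 0.1511] F [0.3 0.  1. ] M [0.13 0.03 0.01] w 0.092
```

View pics/c2.png

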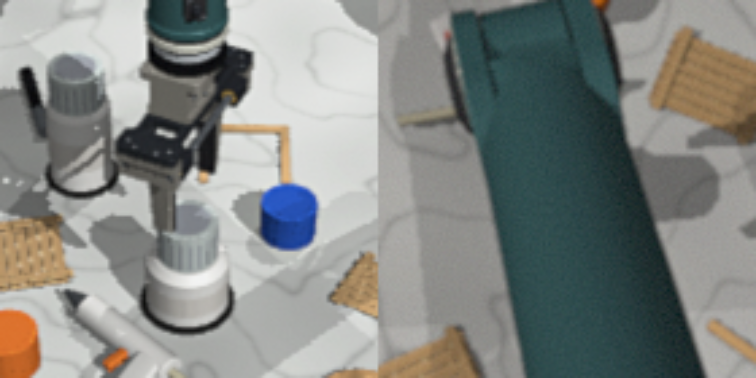

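The crop shows the fingers straddling the cap on the short canister (cap at about 190,235 in the left half). Now I descend and grasp, then watch the forces.

```bash
python3 - <<'E'
from h import *
env.movel([*CAP,.086],rate=.1); st('down')
effector.grasp(squeeze=30); s=st('grasped')
# pilot turn of 30 deg along the helix: lift 21mm/turn
q0=np.array(s['joint_positions']); R=s['tcp_rot']; p=np.array(s['ee_pos'])
qB=np.array(solver.inverse_kinematics(p+[0,0,.020],R)); dq=qB-q0; print('lift dq',dq.round(4))
np.savez('/tmp/plan.npz',q0=q0,dq=dq)
def Q(deg):
    q=q0+dq*(deg/360*21/20); q[6]+=np.radians(deg); return q
for a in(15,30): env.goto_joints(Q(a)); st(a)
E
```

```text
down t 6.0 q [ 0.135  0.55  -0.296  1.835  0.217  0.788 -2.856] p [0.5892 0.0208 0.0864] F [ 0.4 -0.9 -0. ] M [ 0.08  0.02 -0.03] w 0.0919
grasped t 6.53 q [ 0.135  0.549 -0.296  1.835  0.217  0.788 -2.856] p [0.5886 0.0205 0.0864] F [-2.2 -0.5  3.9] M [-0.07  0.41  0.03] w 0.0641
lift dq [ 0.0068 -0.0274 -0.0081 -0.0106 -0.0119  0.0372  0.0096]
15 t 6.89 q [ 0.135  0.548 -0.296  1.835  0.216  0.79  -2.598] p [0.5885 0.0204 0.087 ] F [-0.6 -0.3 -0.6] M [-0.04  0.05 -0.03] w 0.0637
30 t 7.25 q [ 0.136  0.547 -0.296  1.835  0.216  0.792 -2.337] p [0.5885 0.0203 0.0879] F [-1.4  0.1 -0.7] M [-0.02  0.15 -0.02] w 0.064
```

```bash
python3 - <<'E'
from h import *
f=np.load('/tmp/plan.npz'); q0,dq=f['q0'],f['dq']
def Q(deg):
    q=q0+dq*(deg/360*21/20); q[6]+=np.radians(deg); return q
for a in range(60,301,30):
    env.goto_joints(Q(a)); s=st(a)
    if np.linalg.norm(s['wrist_force'])>20: break
env.goto_joints(Q(318)); st(318)
snap('scene','scene3.png',(100,240,180,340),4)
E
```

```text
60 t 7.82 q [ 0.136  0.545 -0.297  1.834  0.215  0.795 -1.812] p [0.5886 0.0203 0.0897] F [-0.8  0.  -1.6] M [-0.05  0.22  0.03] w 0.0638
90 t 8.38 q [ 0.137  0.542 -0.298  1.833  0.214  0.798 -1.287] p [0.5888 0.0203 0.0916] F [-0.1 -0.3 -0.4] M [-0.13  0.21  0.03] w 0.0638
120 t 8.95 q [ 0.138  0.54  -0.298  1.832  0.213  0.802 -0.762] p [0.5887 0.0202 0.0933] F [-1.2 -0.8 -1.2] M [-0.25  0.21  0.01] w 0.0639
150 t 9.52 q [ 0.138  0.537 -0.299  1.831  0.212  0.805 -0.238] p [0.5887 0.0203 0.095 ] F [-1.7 -0.4 -0.9] M [-0.2   0.19 -0.01] w 0.064
180 t 10.08 q [ 0.139  0.535 -0.3    1.83   0.211  0.808  0.287] p [0.5888 0.0203 0.0969] F [-1.3 -0.9 -0.2] M [-0.21  0.1  -0.05] w 0.0637
210 t 10.65 q [ 0.139  0.533 -0.301  1.829  0.21   0.811  0.811] p [0.5887 0.0203 0.0986] F [-1.5 -1.  -0.9] M [-0.16  0.13  0.  ] w 0.0638
240 t 11.22 q [ 0.14   0.53  -0.301  1.828  0.208  0.814  1.335] p [0.5887 0.0204 0.1003] F [-1.3 -1.5 -1. ] M [-0.04  0.13  0.04] w 0.0642
270 t 11.78 q [ 0.14   0.528 -0.302  1.827  0.207  0.818  1.86 ] p [0.5889 0.0204 0.1021] F [-0.7 -0.4 -1.2] M [-0.02  0.12 -0.02] w 0.0644
300 t 12.35 q [ 0.141  0.525 -0.303  1.826  0.206  0.821  2.384] p [0.5887 0.0203 0.1038] F [-1.1 -0.7 -1.2] M [ 0.    0.14 -0.  ] w 0.0637
318 t 12.75 q [ 0.141  0.524 -0.303  1.825  0.206  0.823  2.698] p [0.5887 0.0202 0.1049] F [-0.3 -0.8 -1.1] M [-0.12  0.12  0.06] w 0.0643
```

View pics/scene3.png

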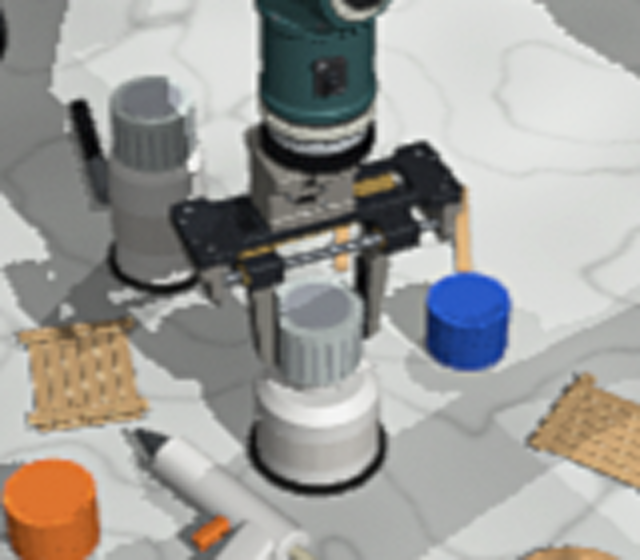

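The cap (318,335) is between the fingers and looks raised, with low forces throughout. I'll lift in small steps under a force guard, so the cap cannot be torn off.

```bash
python3 - <<'E'
from h import *
s=st('before'); p=np.array(s['ee_pos']); ok=True
for dz in(.0015,.003,.0045,.007,.010,.015,.022,.030,.04):
    env.movel(p+[0,0,dz],rate=.03); s=env.sense(); print(dz,np.round(s['wrist_force'],1),round(s['gripper_width'],4))
    if s['wrist_force'][2]<-6: ok=False; break
if ok:
    env.movel([p[0],p[1],.19],rate=.1)
st('end',)
snap('scene','scene4.png',(80,240,180,340),3.5)
E
```

```text
before t 12.8 q [ 0.141  0.524 -0.303  1.825  0.206  0.823  2.698] p [0.5887 0.0202 0.1049] F [-0.9 -1.  -0.5] M [-0.09  0.13  0.01] w 0.0643
0.0015 [-0.7  0.6 -0.3] 0.0639
0.003 [-0.5 -0.7 -0. ] 0.0638
0.0045 [-0.9  0.2 -0.4] 0.0641
0.007 [-1.  -1.  -0.6] 0.0637
0.01 [-1.   0.2 -1. ] 0.0636
0.015 [ 0.6  0.4 -0.7] 0.064
0.022 [-0.2  0.4 -1.2] 0.0638
0.03 [ 0.5 -0.1 -0.4] 0.0643
0.04 [-0.3  0.  -1.8] 0.0635
end t 16.25 q [ 0.165  0.419 -0.329  1.764  0.159  0.985  2.741] p [0.5884 0.0201 0.1898] F [ 0.2 -0.7 -1.8] M [ 0.14 -0.06 -0.  ] w 0.0639
```

View pics/scene4.png

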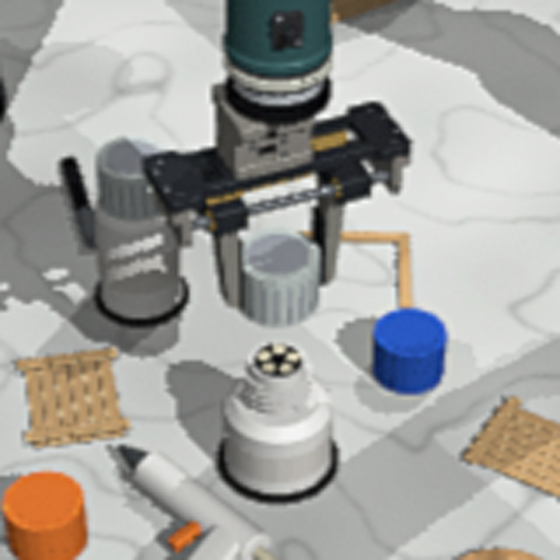

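The cap is free and held at (282,275), and the neck is bare at (278,370). On to the coaster.

```bash
python3 - <<'E'
from h import *
C=np.array([.5268,.251])
for a in(80,50,110):
    q=solver.inverse_kinematics([*C,.19],rot(a)); print(a,None if q is None else np.round(q,2))
    if q is not None: break
env.goto_joints(q); st('over')
env.movel([*C,.06],rate=.12); st('near')
p,d=snap('scene','scene5.png',(150,310,230,410),3.5)
P=cloud('scene',d); m=(np.hypot(P[...,0]-C[0],P[...,1]-C[1])<.05); 
v,u=np.where(m); print('depth rows',v.min(),v.max())
E
```

```text
80 [-0.66  0.38  0.2   1.81 -0.09  0.96 -0.6 ]
over t 19.11 q [-0.662  0.382  0.203  1.806 -0.091  0.964 -0.596] p [0.5269 0.2507 0.1899] F [-1.3  0.7 -0.7] M [-0.02 -0.1   0.03] w 0.0638
near t 20.34 q [-0.634  0.557  0.171  1.885 -0.138  0.71  -0.558] p [0.5274 0.2513 0.0608] F [ 1.1  0.6 -0.7] M [-0.02 -0.02  0.03] w 0.0638
depth rows 79 267
```

View pics/scene5.png

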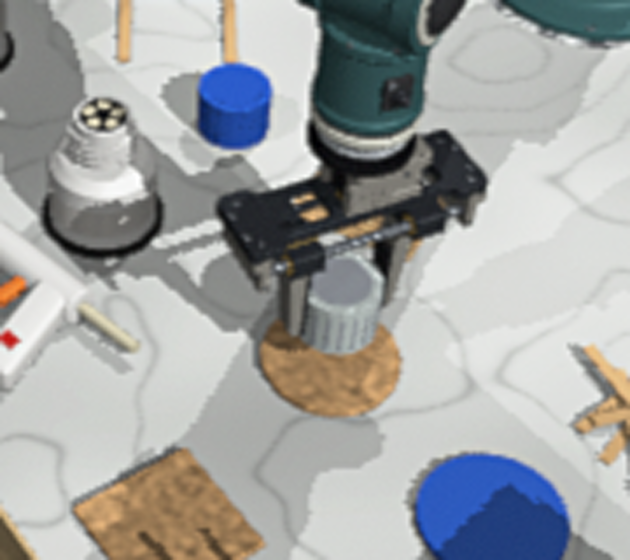

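The cap (342,310) hangs upright above the round cork coaster (330,365). I'll lower it until it touches.

```bash
python3 - <<'E'
from h import *
C=np.array([.5268,.251])
env.movel([*C,.025],rate=.08); env.pause(.2); f0=st('pre')['wrist_force'][2]
z=.025
while z>.0155:
    z-=.0008; env.movel([*C,z],rate=.02); env.pause(.05); f=env.sense()['wrist_force'][2]; print(round(z,4),round(f,1))
    if f-f0>4: break
effector.release(); env.pause(.3); st('released')
env.movel([*C,.12],rate=.1); st('up')
s=env.sense()
q=solver.inverse_kinematics([.45,.0,.35],rot(80)); 
if q is not None: env.goto_joints(q); st('away')
for cam in('top','scene'):
    p,d=snap(cam,cam+'6.png'); region(cam,d,C,.06,.045,.07); P=cloud(cam,d)
g=cv2.imread('pics/scene6.png')[210:300,260:400]; t=cv2.imread('pics/top6.png')[180:270,90:230]
cv2.imwrite('pics/c6.png',cv2.resize(np.hstack([g,t]),None,fx=2.8,fy=2.8))
E
```

```text
pre t 21.18 q [-0.624  0.612  0.159  1.894 -0.151  0.646 -0.547] p [0.5271 0.2512 0.0254] F [ 0.   0.9 -0.8] M [-0.01 -0.09  0.04] w 0.064
0.0242 -1.3
0.0234 -1.1
0.0226 -1.1
0.0218 -1.6
0.021 -1.6
0.0202 -0.4
0.0194 -0.8
0.0186 6.2
released t 24.46 q [-0.622  0.623  0.156  1.896 -0.154  0.634 -0.545] p [0.5268 0.251  0.0186] F [-0.3 -0.6 -0.1] M [-0.05 -0.08  0.08] w 0.0919
up t 25.62 q [-0.649  0.471  0.189  1.858 -0.116  0.825 -0.576] p [0.5263 0.2508 0.1193] F [ 0.3  1.1 -0.5] M [ 0.02 -0.09  0.01] w 0.0918
away t 26.94 q [-0.415 -0.019  0.337  1.906  0.007  1.255 -0.253] p [0.4499 0.0011 0.3491] F [ 0.3  0.3 -0.5] M [-0.06 -0.09  0.02] w 0.0919
top n 531 circ [0.5281 0.2512 0.0331] mean [0.5273 0.2504 0.0553] mid [0.5277 0.2507 0.0543] zmed 0.0555
scene n 400 circ [0.528  0.2518 0.0345] mean [0.5311 0.2524 0.0537] mid [0.5296 0.2512 0.0522] zmed 0.054
```

View pics/c6.png

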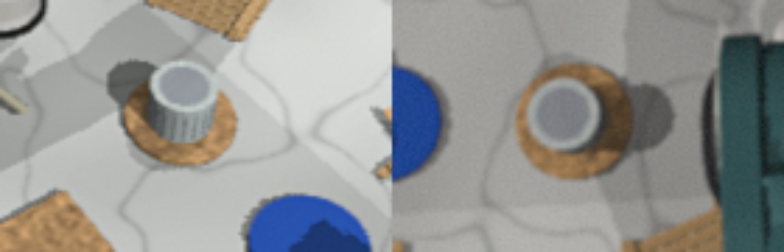

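The cap is flat and right way up on the cork coaster (left half 183,100; right half 565,115). Its top is at about 54 mm, which is 8 + 46. Handing in.

```bash
python3 - <<'E'
from h import *
workorder.finish_job(); print('done')
E
```

```text
the job is handed in; nothing more can be done
done
```

The aluminium cap of the shorter, wider canister is off and standing on the round cork coaster, and the job was handed in at about 27 s of the 69 s allowed.

- **Unscrewing:** I turned the cap 318° counter-clockwise in a single grasp, following the thread's rise, so no regrasp was needed. During the turn and the first 40 mm of the stepped lift, the force readings stayed within about 2 N per axis, so the thread had let go before I lifted.
- **Placing:** I lowered the cap until it touched the coaster, with a reading of about 6 N. I then released it and moved the arm away.
- **Last checks:**
  - Both cameras put the cap about 1–3 mm from the coaster's measured centre.
  - Its top is at 54–55.5 mm against the expected 54 mm.
  - The final crop shows it flat, mouth down and wholly on the cork.
- **Disagreements:** The two cameras differed by 1–2 mm in height and up to about 4 mm in position, roughly in line with the calibration.
- **Not measured:** I did not re-measure the other objects at the end. They showed no displacement in the pictures I viewed, and I felt no unexpected contact.

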